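File the spice tins into the lane rack

ROBOT

A 6-joint arm with a two-finger parallel gripper is mounted at the origin on a cart in front of the work surface, level with it; the furniture and walls round the work are solid. World frame = base frame: x ahead of the robot, y to its left, z up, the work surface at z = 0. Lengths are in m, angles in degrees, forces in N, time in s.
With the tool pointing down it reaches from about 0.35 to 0.875 m from the base axis. Payload 4.2 kg.
Tool frame: the origin (TCP) lies midway between the tips of the shut fingers; the grasp point (between the pads) lies 19 mm behind it; z points along the fingers, y is the line along which they close (so a half turn about z gives the same grasp; the last joint's range is limited). The gripper opens to 87 mm and grips with 3 to 60 N. Pads are 19 mm wide; open, the fingers measure 117 mm over their backs; the gripper's body (75 mm by 190 mm) begins 51 mm behind the grasp point.
Start: joints at [85.863, 22.042, 0.453, 0, -68.411, -14.817], TCP at [0.203, 0.591, 0.223] pointing down, gripper open.
Joint ranges: [-179.83, 179.83], [-69.29, 118.12], [-61.27, 80.66], [-181.25, 117.63], [-171.15, -9.14], [-177.46, 177.46]. Speed limits (degrees/s): [159.86, 159.86, 180, 180, 180, 180].

INTERFACE

Orientations are given as a 3x3 rotation matrix whose columns are the frame's x, y, z axes.
In Python, from station import * gives the robot as it stands.
- The arm moves only by the tool move_arm, never from a script. Its argument "targets" is text: rows parted by semicolons, each of 4 numbers parted by spaces: the shift along the world's x, y, z in units of 25 mm (1.0 is 25 mm), then the turn about the world's z in units of 5 degrees (1.0 is 5 degrees). In form: tx ty tz spin; .... A call has 1 to 10 rows; each row shifts and turns the commanded pose from where the row before left it; what a row does not reach is not made up. A row lasts 1/12 s, in which the tool goes at most 41.7 mm and 7.16 degrees, less where a joint would pass 70% of its speed; a pose out of reach is approached as far as the arm can. A call is refused whole if a number of a shift passes 1 or a number of a turn 1, either way. A call with a gripper value outside its range is refused whole. "gripper" is the finger opening in mm, from 0 to 87, set as the call begins (left out, the last holds). The fingers move at their own pace and stop on an object; the grip force is fixed at half the most. Time passes only in rows, so rows that do not move let the fingers close. It gives the time, the measured TCP pose, the force, the opening and the grip force at its end, in the units of the state.
- sense(): the state, without advancing time (a new reading comes with each control period).
- capture(name): name is "scene" or "top"; returns a dict with "image" (384x512x3 uint8, blue, green, red), "fx", "fy", "cx", "cy" (pixels), "world_from_camera" (4x4, takes a point from camera to world coordinates). Camera axes: x right, y up, looking along -z (the intrinsics and any distortion apply to the point x, -y, -z); pixel columns grow to the right and rows downward; lengths in m; the calibration is good to about 2 mm. A picture is of the moment at which its call begins. There is no depth.
- finish_job(): hands the job in; it is judged then, once.
The state is a dict: "time_s": time; "joints": joint angles; "joint_velocities": joint speeds; "effort": joint torques, N m; "tcp_pos": TCP position; "ee_rot": TCP orientation; "wrist_force": force on the tool from outside, world axes, zero at the start; "moment": the same for the moment, N m; "gripper_width": opening from 0.0 (shut) to 1.0 (fully open); "gripper_force": force on a finger pad.
Only numpy, scipy, OpenCV 4.12 (cv2) and the standard library are available. Lean on these libraries where they do the work, as an engineer would, in place of code of your own. Each camera call takes 0.05 s, during which the arm holds its last target. There are 200 camera calls.

TASK

Take the three metal spice tins off the chopping board and push them in single file into the wooden lane rack from its open end, the two tall tins first (either order) and the short tin last, until the file is fully home: the first tin against the end stop and each tin against the one before. The short tin's lid is standing proud: press it fully down. Keep the tins upright throughout, and leave the garlic and the yoghurt pot where they are.

Things in the scene. Friction and masses are not known exactly. Their poses are not given: they have to be found in the camera images.
- rack: fixed wooden lane rack: two rails 20 high, 10 thick, 56 apart inside, no floor (tins slide on the worktop), and an end stop 40 high. Origin: on the worktop, middle of the stop's inner face. x points along the lane from open end to stop (the lane lies at negative x), y across, z up. Rails straight from x = 0 to -170, then flared to 80 wide at -213. Tins at home: centres near x = -25, -75, -125
- hoop (a point): middle of the outer wire hoop over the lane, at x = -85, 76 up in the rack frame; a second hoop is at x = -30 and a wire along the middle joins them. Wire 6 thick; underside 73, top 79 above the worktop; upright legs on the rails at y = +-33. Fingers cannot be lowered inside or pass this hoop: tins are pushed under it from outside
- tin_tall_a: tall round bare-metal spice tin with a closed press-on lid, diameter 50 at its foot bead, 48.6 above it, 66 tall, about 0.14 kg, standing on the chopping board. Origin: centre of its underside; z up. The two tall tins are alike and interchangeable
- tin_tall_b: tall round bare-metal spice tin with a closed press-on lid, diameter 50 at its foot bead, 48.6 above it, 66 tall, about 0.14 kg, standing on the chopping board. Origin: centre of its underside; z up. The two tall tins are alike and interchangeable
- tin_short: the short spice tin, same bare metal and diameter (50 at the foot bead, 48.6 above), 48 tall with its lid fully down and 53.5 with the lid proud as found, about 0.115 kg, standing on the chopping board. Origin: centre of its underside; z up
- lid (a joint): lid of the short tin, how far it is pressed down in m: 0 = standing 5.5 mm proud, 0.0055 = fully down on the shoulder; stiff press fit that yields at about 5 N and stays where it is left
- lid_top (a point): centre of the short tin's lid top, on the tin's axis (the outer rim of the lid is 1 mm higher); 47 above the tin's underside when fully down, 52.5 when proud
- chopping_board: fixed brown wooden chopping board lying flat, 250 (x) by 360 (y) by 21 thick. Origin: centre of its underside; tins stand on its top, 21 above the worktop
- garlic: a bulb of garlic, about 60x57x58, standing on the far right part of the board; bystander. Origin: centre of its underside
- yoghurt_pot: a closed yoghurt pot, about 72 wide and 71 tall, standing on the near edge of the board; bystander. Origin: centre of its underside
Things that resemble listed ones, but are neither listed nor needed, are in the scene too. What is shaped like the tin_short but pink or purple is not meant.

How it is judged (in metres and radians):
At the end, for the whole second after the job is handed in: All three tins stand upright and still on the worktop, within 10 mm of the lane's centre line: a tall tin within 6 mm of touching the stop, both tall tins' centres within 84 mm of the stop, the short tin outermost, its centre within 136 mm, its lid pressed at least 4 of its 5.5 mm (y of tin_tall_a in the frame of rack between -0.01 and 0.01 m and height (world z) of each of tin_tall_a, tin_tall_b, tin_short below 0.006 m and angle between each of tin_tall_a, tin_tall_b, tin_short's own z axis and vertical below 0.1 rad and linear speed of each of tin_tall_a, tin_tall_b, tin_short below 0.02 m/s and x of each of tin_tall_a, tin_tall_b in the frame of rack above -0.084 m and y of tin_tall_b in the frame of rack between -0.01 and 0.01 m and y of tin_short in the frame of rack between -0.01 and 0.01 m and x of any of tin_tall_a, tin_tall_b in the frame of rack above -0.031 m and x of tin_short in the frame of rack above -0.136 m and value of joint lid above 0.004 m).
It fails at once if a tin is tipped over (more than 0.6 rad) (angle between any of tin_tall_a, tin_tall_b, tin_short's own z axis and vertical above 0.6 rad).
It fails at once if the garlic or the yoghurt pot is shifted by more than 40 mm (distance of any of garlic, yoghurt_pot from where it was at the start of the episode above 0.04 m).
It also fails if it takes over 72 s, if anything falls off the work surface, if the arm or the gripper's body presses on something with over 40 N, if the wrist force passes 120 N, or if a joint passes its speed limit or range.

## Working session

There is one attempt and no reset: what is moved stays moved. The work goes in short steps, Python scripts to look and compute and a tool call to move; the robot and the scene stay as the last step left them, time stands still between calls to the robot, and variables do not carry over. Pictures are saved under pics/ and viewed, at most 10 in all, crops included, and the job is handed in when it is done.

Besides the shell and the picture viewer there is one more tool, called after "Call:" by a JSON object that holds its "fn" and its "kwargs". move_arm: Moves the arm, as the interface text tells. Its arguments: {"type":"object","properties":{"targets":{"type":"string"},"gripper":{"type":"number"}},"required":["targets"]}

```bash
mkdir -p pics; ls; cat > h.py <<'E'
from station import *
import numpy as np, cv2
def ray(c,u,v):
    M=np.array(c["world_from_camera"]); d=np.array([(u-c["cx"])/c["fx"],-(v-c["cy"])/c["fy"],-1.0])
    return M[:3,3],M[:3,:3]@d
def onz(c,u,v,z):
    o,d=ray(c,u,v); return o+d*(z-o[2])/d[2]
def proj(c,p):
    M=np.array(c["world_from_camera"]); q=M[:3,:3].T@(np.array(p)-M[:3,3])
    return c["cx"]+c["fx"]*q[0]/-q[2], c["cy"]-c["fy"]*q[1]/-q[2]
def tri(c1,p1,c2,p2):
    o1,d1=ray(c1,*p1);o2,d2=ray(c2,*p2)
    s=np.linalg.lstsq(np.stack([d1,-d2],1),o2-o1,rcond=None)[0]
    a=o1+d1*s[0];b=o2+d2*s[1]; return (a+b)/2,np.linalg.norm(a-b)
E
python3 - <<'E'
from h import *
for n in("scene","top"):
    c=capture(n); cv2.imwrite(f"pics/{n}0.png",cv2.resize(c["image"],(800,600),interpolation=cv2.INTER_CUBIC))
    print(n,{k:v for k,v in c.items() if k!="image"})
print(sense())
E
```

```text
pics
scene {'fx': 444.4614853404166, 'fy': 444.4614853404166, 'cx': 254.6853307523645, 'cy': 193.73114566946262, 'world_from_camera': array([[ 0.67728217,  0.4687066 , -0.56710051, -0.36526603],
       [-0.73559162,  0.41681205, -0.53401561, -0.9060816 ],
       [-0.01392232,  0.77883364,  0.62707602,  1.05019077],
       [ 0.        ,  0.        ,  0.        ,  1.        ]])}
top {'fx': 382.9214782496382, 'fy': 382.9214782496382, 'cx': 244.6381623833229, 'cy': 187.26755398677736, 'world_from_camera': array([[ 0.00919161,  0.97665114, -0.21463472,  0.25505402],
       [-0.99995147,  0.00973825,  0.00148955, -0.12331665],
       [ 0.00354494,  0.21461061,  0.97669326,  1.1258475 ],
       [ 0.        ,  0.        ,  0.        ,  1.        ]])}
{'time_s': 0.1, 'joints': array([ 8.58628474e+01,  2.20872116e+01,  3.88334530e-01, -2.48607046e-02,
       -6.84124431e+01, -1.48179084e+01]), 'joint_velocities': array([ 0.00847285, -0.17458351,  0.24968443,  0.13847909,  0.08410603,
       -0.0053538 ]), 'effort': array([-2.25740450e-05, -3.91691780e+01,  1.87935734e+01,  4.23193529e+00,
        1.34866603e-02, -7.23294465e-05]), 'tcp_pos': array([0.20281388, 0.59060954, 0.22156613]), 'ee_rot': array([[ 9.45721672e-01, -3.24977268e-01, -5.42581204e-04],
       [-3.24977703e-01, -9.45719752e-01, -1.90869935e-03],
       [ 1.07154138e-04,  1.98142513e-03, -9.99998031e-01]]), 'wrist_force': array([-0.65189847, -0.53031188,  0.65469419]), 'moment': array([ 0.02255033, -0.03650741,  0.043999  ]), 'gripper_force': 0.0, 'gripper_width': 1.0032882979073703}
```

View pics/scene0.png

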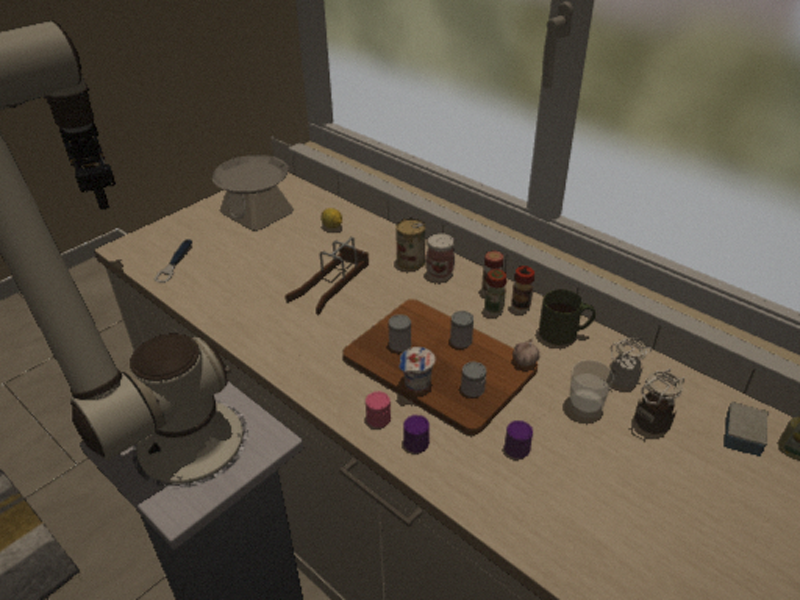

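View pics/top0.png

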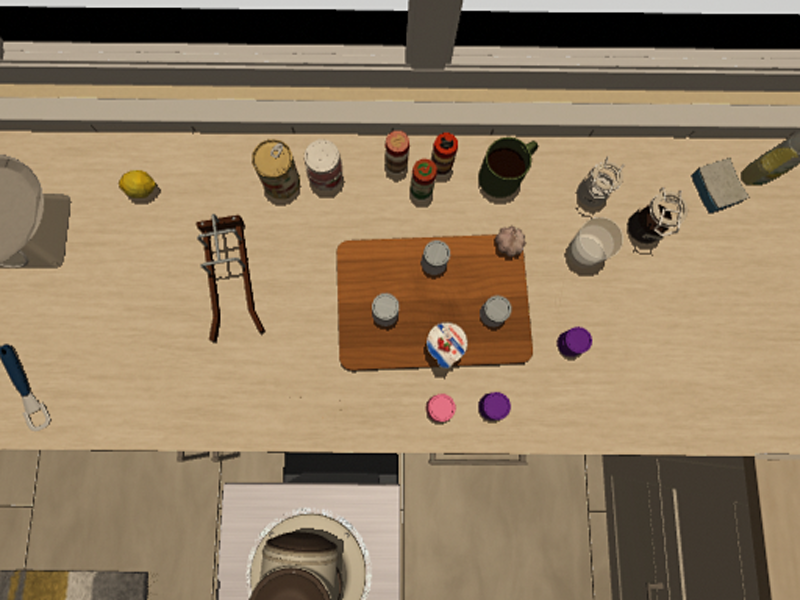

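The scene view shows three grey tins at about (400,333), (461,330) and (473,378). In the top view they are at (385,309), (436,257) and (497,310). The rack is at top (225,280) with its open end towards the robot. Candidates for the short tin are the grey one at top (497,310), pink (441,408) and purple (495,406), (576,341). The grey one fits, being bare metal and on the board. I'll confirm it in a crop.

```bash
python3 - <<'E'
from h import *
s=capture("scene")["image"]; t=capture("top")["image"]
a=cv2.resize(s[190:270,215:350],(540,320),interpolation=cv2.INTER_CUBIC)
b=cv2.resize(t[135:225,120:180],(240,360),interpolation=cv2.INTER_CUBIC)
d=cv2.resize(t[145:215,230:350],(540,280)[:2],interpolation=cv2.INTER_CUBIC)
m=np.zeros((600,800,3),np.uint8); m[:320,:540]=a; m[:360,550:790]=b; m[320:,:540]=d
m=np.clip(m*1.5,0,255).astype(np.uint8)
cv2.imwrite("pics/crop1.png",m)
E
```

```text
(no output)
```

View pics/crop1.png

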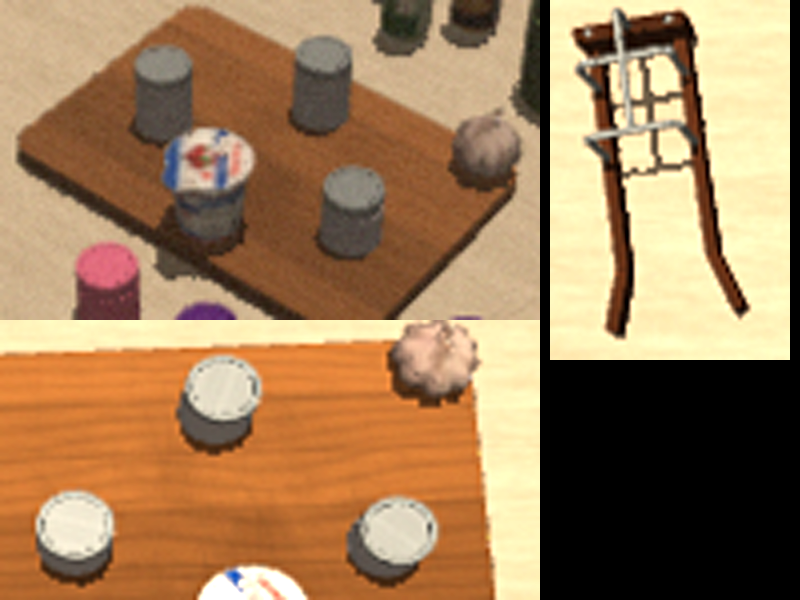

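The crop confirms it: the grey tin at top (497,310), scene crop (353,210), is clearly shorter than the other two grey tins. The rack rails run nearly along world x. Next I'll measure.

```bash
cat > meas.py <<'E'
from h import *
s=capture("scene"); t=capture("top")
# lids: bright, grey pixels
def lid(c,box,thr):
    x0,y0,x1,y1=box; im=c["image"][y0:y1,x0:x1].astype(int); g=im.mean(2); sat=im.max(2)-im.min(2)
    m=((g>thr)&(sat<25)).astype(np.uint8)
    m=cv2.morphologyEx(m,cv2.MORPH_OPEN,np.ones((2,2),np.uint8))
    cs=cv2.findContours(m,cv2.RETR_EXTERNAL,cv2.CHAIN_APPROX_NONE)[0]
    k=cv2.convexHull(max(cs,key=cv2.contourArea)); e=cv2.fitEllipse(k); return (e[0][0]+x0,e[0][1]+y0),e[1]
T={"A":(246.7,195.8),"B":(279.6,161.8),"S":(318.7,197.8)}
S={"A":(256,206.3),"B":(295.8,203.8),"S":(303.5,236.8)}
for k in T:
    u,v=T[k]; bx=[int(u)-14,int(v)-12,int(u)+15,int(v)+12]
    p,ax=lid(t,bx,115)
    q=S[k]; X,e=tri(t,p,s,q); Xg,eg=tri(t,T[k],s,q)
    print(k,"top",np.round(p,1),np.round(ax,1),"tri",np.round(X,4),round(e,4),"byeye",np.round(Xg,4))
im=t["image"].astype(int)
m=(im.sum(2)<260)&(im[:,:,2]>im[:,:,0])
for v in range(140,224,3):
    r=np.where(m[v,120:185])[0]+120
    runs=np.split(r,np.where(np.diff(r)>1)[0]+1) if len(r) else []
    print(v,[(a[0],a[-1]) for a in runs])
E
python3 meas.py
```

```text
A top [247.1 196.9] [16.  16.4] tri [ 0.4578 -0.1333  0.0869] 0.004 byeye [ 0.4608 -0.1316  0.0842]
B top [280.1 162.6] [14.9 15.7] tri [ 0.5564 -0.225   0.0872] 0.0025 byeye [ 0.5591 -0.2235  0.0848]
S top [319.3 198.3] [15.3 16.6] tri [ 0.4573 -0.3346  0.0767] 0.0032 byeye [ 0.4592 -0.3333  0.0746]
140 [(np.int64(135), np.int64(135)), (np.int64(137), np.int64(148)), (np.int64(150), np.int64(154))]
143 [(np.int64(126), np.int64(128)), (np.int64(130), np.int64(135)), (np.int64(138), np.int64(155))]
146 [(np.int64(127), np.int64(136)), (np.int64(138), np.int64(155))]
149 [(np.int64(130), np.int64(131)), (np.int64(142), np.int64(145)), (np.int64(150), np.int64(155))]
152 [(np.int64(127), np.int64(128)), (np.int64(130), np.int64(134)), (np.int64(143), np.int64(144)), (np.int64(152), np.int64(155))]
155 [(np.int64(129), np.int64(134)), (np.int64(143), np.int64(144)), (np.int64(153), np.int64(156))]
158 [(np.int64(131), np.int64(134)), (np.int64(143), np.int64(145)), (np.int64(149), np.int64(156))]
161 [(np.int64(131), np.int64(137)), (np.int64(140), np.int64(140)), (np.int64(144), np.int
[... 755 characters left out ...]
88 [(np.int64(135), np.int64(139)), (np.int64(158), np.int64(161))]
191 [(np.int64(135), np.int64(139)), (np.int64(158), np.int64(161))]
194 [(np.int64(136), np.int64(139)), (np.int64(158), np.int64(162))]
197 [(np.int64(136), np.int64(140)), (np.int64(159), np.int64(162))]
200 [(np.int64(136), np.int64(140)), (np.int64(160), np.int64(163))]
203 [(np.int64(136), np.int64(140)), (np.int64(161), np.int64(165))]
206 [(np.int64(136), np.int64(140)), (np.int64(163), np.int64(166))]
209 [(np.int64(135), np.int64(140)), (np.int64(164), np.int64(168))]
212 [(np.int64(135), np.int64(139)), (np.int64(166), np.int64(169))]
215 [(np.int64(134), np.int64(139))]
218 [(np.int64(136), np.int64(138))]
221 []
```

```bash
python3 - <<'E'
from h import *
s=capture("scene"); t=capture("top")
for k,(u,v),z in (("A",(246.9,196.3),.087),("B",(279.8,162.2),.087),("S",(318.9,198.0),.074)): print(k,np.round(onz(t,u,v,z),4))
im=t["image"].astype(int); g=im.sum(2)
def edge(v,u0,u1,thr=330):
    r=g[v,u0:u1]; i=np.where((r[:-1]>=thr)&(r[1:]<thr))[0]
    i=i[0]; return u0+i+(r[i]-thr)/(r[i]-r[i+1])
L=[];R=[]
for v in range(176,200):
    L.append(onz(t,edge(v,126,145),v,.02)[:2]); R.append(onz(t,edge(v,149,168),v,.02)[:2])
pl=np.polyfit(*np.array(L).T,1); pr=np.polyfit(*np.array(R).T,1)
sl=(pl[0]+pr[0])/2; yaw=np.arctan(sl)
gap=(np.polyval(pl,.55)-np.polyval(pr,.55))*np.cos(yaw)
print("slopes",pl,pr,"yaw",np.degrees(yaw),"gap(66)",gap)
c=lambda x:(np.polyval(pl,x)+np.polyval(pr,x))/2-.005/np.cos(yaw)
for x in(.45,.5,.55,.6,.65): print(x,c(x))
print("outer hoop mid",onz(t,143,167.5,.079),"inner",onz(t,140.4,149,.079),"bend L",onz(t,137,202,.02),"bendR",onz(t,160,199,.02),"endL",onz(t,135,218,.01),"stopface bottom rail?",onz(t,145,146,.04))
a=cv2.resize(s["image"][145:205,175:245],(700,600),interpolation=cv2.INTER_CUBIC)
cv2.imwrite("pics/rack1.png",np.clip(a*1.5,0,255).astype(np.uint8))
E
```

```text
A [ 0.4579 -0.1314  0.087 ]
B [ 0.5567 -0.2234  0.087 ]
S [ 0.4575 -0.3329  0.074 ]Traceback (most recent call last):
  File "<stdin>", line 10, in <module>
  File "<stdin>", line 7, in edge
IndexError: index 0 is out of bounds for axis 0 with size 0
```

Call:
{"fn": "move_arm", "kwargs": {"targets": "1 -1 0 0.5;1 -1 0 0.5;1 -1 0 0.5;1 -1 0 0.5;1 -1 0 0.5;1 -1 0 0.5;1 -1 0 0.5;1 -1 0 0.5;1 -1 0 0.5;1 -1 0 0.6", "gripper": 87}}

```text
time_s: 1.23
tcp_pos: [0.4539, 0.3397, 0.2228]
ee_rot: [[0.993, 0.117, 0.0], [0.117, -0.993, 0.0], [0.0, -0.0, -1.0]]
wrist_force: [0.7, -0.2, 0.3]
gripper_width: 1.0
gripper_force: 0.0
```

```bash
cat > rack.py <<'E'
from h import *
s=capture("scene"); t=capture("top")
im=t["image"].astype(int); g=im.sum(2)
def edge(v,u0,u1):
    r=g[v,u0:u1]; i=np.argmin(r[2:]-r[:-2])+1; lo,hi=r[i+1:i+4].min(),r[max(0,i-3):i+1].max(); thr=(lo+hi)/2
    for j in range(max(0,i-3),i+3):
        if r[j]>=thr>r[j+1]: return u0+j+(r[j]-thr)/(r[j]-r[j+1])
    return u0+i
L=[];R=[]
for v in range(178,199):
    L.append(onz(t,edge(v,127,142),v,.02)[:2]); R.append(onz(t,edge(v,150,163),v,.02)[:2])
pl=np.polyfit(*np.array(L).T,1); pr=np.polyfit(*np.array(R).T,1)
yaw=np.arctan((pl[0]+pr[0])/2)
print("slopes",pl,pr,"yaw",np.degrees(yaw),"gap(66)",(np.polyval(pl,.55)-np.polyval(pr,.55))*np.cos(yaw))
c=lambda x:(np.polyval(pl,x)+np.polyval(pr,x))/2-.005/np.cos(yaw)
for x in(.45,.5,.55,.6,.65): print(x,round(c(x),4))
for n,a in (("outer hoop",(143,167.5,.079)),("inner",(140.4,149,.079)),("bendL",(137,202,.02)),("bendR",(160,199,.02)),("endL",(135,218,.01)),("stop low",(145,146,.03))): print(n,onz(t,*a))
a=cv2.resize(s["image"][145:205,175:245],(700,600),interpolation=cv2.INTER_CUBIC)
cv2.imwrite("pics/rack1.png",np.clip(a*1.5,0,255).astype(np.uint8)); st=sense(); print(st["tcp_pos"],st["ee_rot"][:,0],st["time_s"])
E
python3 rack.py
```

```text
slopes [0.19438459 0.10544103] [0.19718473 0.03679492] yaw 11.077513359178033 gap(66) 0.06585571595706409
0.45 0.1541
0.5 0.1639
0.55 0.1737
0.6 0.1835
0.65 0.1933
outer hoop [0.53948203 0.16307804 0.079     ]
inner [0.5941479  0.17412449 0.079     ]
bendL [0.45074747 0.18985855 0.02      ]
bendR [0.4603432  0.12305177 0.02      ]
endL [0.40491195 0.19523762 0.01      ]
stop low [0.61957261 0.17490548 0.03      ]
[0.45547741 0.33785988 0.22256405] [9.94001064e-01 1.09370323e-01 1.31497486e-04] 1.3333
```

View pics/rack1.png

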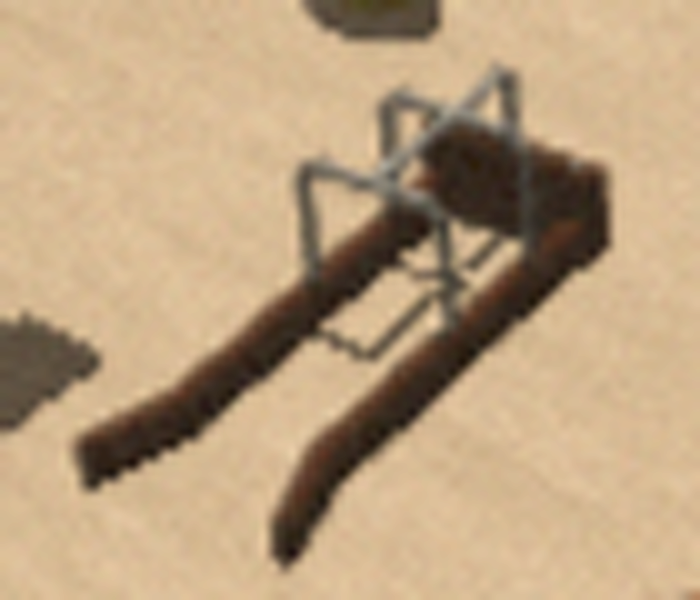

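The rack crop shows the lane running up-right, with the outer hoop joining the middle wire at crop (385,180) and the stop at (520,170). The top view gives a yaw of 11.1° and a rail gap of 65.9 mm (expected 66), so the rack origin is about (0.624, 0.188). The tin lids triangulate to about 87, 87 and 75 mm. I'll go to tin A now.

Call:
{"fn": "move_arm", "kwargs": {"targets": "0.1 -1 0 0.5;0 -1 0 0.46;0 -1 0 0;0 -1 0 0;0 -1 0 0;0 -1 0 0;0 -1 0 0;0 -1 0 0;0 -1 0 0;0 -1 0 0"}}

```text
time_s: 2.17
tcp_pos: [0.4552, 0.0903, 0.2228]
ee_rot: [[0.98, 0.197, 0.001], [0.197, -0.98, 0.0], [0.001, -0.0, -1.0]]
wrist_force: [-0.5, -0.3, 0.0]
gripper_width: 0.998
gripper_force: 0.0
```

Call:
{"fn": "move_arm", "kwargs": {"targets": "0 -1 -0.3 0;0 -1 -0.3 0;0 -1 -0.3 0;0 -1 -0.3 0;0 -1 -0.3 0;0 -1 -0.3 0;0 -1 -0.3 0;0 -1 -0.3 0;0 -0.8 -0.2 0;0 0 0 0"}}

```text
time_s: 3.0
tcp_pos: [0.4546, -0.1308, 0.1565]
ee_rot: [[0.981, 0.193, -0.002], [0.193, -0.981, -0.0], [-0.002, -0.0, -1.0]]
wrist_force: [-0.1, 0.0, -0.7]
gripper_width: 1.002
gripper_force: 0.0
```

Call:
{"fn": "move_arm", "kwargs": {"targets": "0.14 0 -0.9 0;0 0 -0.9 0;0 0 -0.9 0;0 0 -0.9 0;0 0 -0.7 0;0 0 0 0"}}

```text
time_s: 3.5
tcp_pos: [0.4567, -0.1281, 0.0473]
ee_rot: [[0.98, 0.197, -0.007], [0.197, -0.98, 0.0], [-0.007, -0.002, -1.0]]
wrist_force: [-0.5, -0.1, 0.1]
gripper_width: 1.002
gripper_force: 0.0
```

Call:
{"fn": "move_arm", "kwargs": {"targets": "0 0 0 0;0 0 0 0;0 0 0 0;0 0 0 0;0 0 0 0;0 0 0 0", "gripper": 44}}

```text
time_s: 4.0
tcp_pos: [0.4594, -0.1289, 0.0508]
ee_rot: [[0.98, 0.197, 0.002], [0.197, -0.98, 0.0], [0.002, 0.0, -1.0]]
wrist_force: [1.0, -0.6, 0.6]
gripper_width: 0.634
gripper_force: 0.0
```

Call:
{"fn": "move_arm", "kwargs": {"targets": "0 0 0 0;0 0 0 0;0 0 0 0;0 0 0 0"}}

```text
time_s: 4.33
tcp_pos: [0.4593, -0.1291, 0.0505]
ee_rot: [[0.98, 0.197, 0.001], [0.197, -0.98, -0.0], [0.001, 0.0, -1.0]]
wrist_force: [-1.1, -0.8, 4.6]
gripper_width: 0.557
gripper_force: 30.0
```

Call:
{"fn": "move_arm", "kwargs": {"targets": "0 0 0.5 0;0 0 1 0;0 0 1 0;0 0 1 0;0 0 0.5 0"}}

```text
time_s: 4.75
tcp_pos: [0.4598, -0.1288, 0.1522]
ee_rot: [[0.98, 0.197, 0.003], [0.197, -0.98, 0.0], [0.003, 0.0, -1.0]]
wrist_force: [1.1, 0.2, -1.4]
gripper_width: 0.557
gripper_force: 30.0
```

Call:
{"fn": "move_arm", "kwargs": {"targets": "0.15 0.7 0 0;0.15 1 0 0;0.15 1 0 0;0.15 1 0 0;0.15 1 0 0;0.15 1 0 0;0.15 1 0 0;0.15 1 0 0;0.15 1 0 0;0.15 1 0 0"}}

```text
time_s: 5.58
tcp_pos: [0.4956, 0.1147, 0.149]
ee_rot: [[0.981, 0.196, -0.002], [0.196, -0.981, -0.0], [-0.002, -0.0, -1.0]]
wrist_force: [0.0, -1.2, -1.5]
gripper_width: 0.552
gripper_force: 30.0
```

Call:
{"fn": "move_arm", "kwargs": {"targets": "0.1 1 0 0;0.1 0.7 0 0;0 0.3 -0.5 0;0 0 -0.7 0;0 0 -0.5 0;0 0 0 0;0 0 0 0"}}

```text
time_s: 6.17
tcp_pos: [0.5006, 0.1632, 0.1064]
ee_rot: [[0.98, 0.197, -0.003], [0.197, -0.98, -0.002], [-0.003, 0.001, -1.0]]
wrist_force: [0.7, -0.2, -2.2]
gripper_width: 0.555
gripper_force: 30.0
```

```bash
cat > w.py <<'E'
from h import *
import sys
O=np.array([.624,.188]); a=np.radians(11.1); e=np.array([np.cos(a),np.sin(a)]); n=np.array([-e[1],e[0]])
st=sense(); p=st["tcp_pos"]; d=p[:2]-O
print("t",st["time_s"],"tcp",np.round(p,4),"s",round(d@e,4),"n",round(d@n,4),"F",np.round(st["wrist_force"],1),"w",round(st["gripper_width"]*87,1),"yaw",np.degrees(np.arctan2(*st["ee_rot"][1::-1,0])))
for q in sys.argv[1:]:
    s,z=map(float,q.split(",")); g=np.r_[O+s*e,z]; print(q,"units",np.round((g-p)/.025,2))
E
python3 w.py -.125,.03
```

```text
t 6.1667 tcp [0.5006 0.1632 0.1064] s -0.1258 n -0.0006 F [ 0.7 -0.2 -2.2] w 48.3 yaw 11.341768271641504
-.125,.03 units [ 0.03  0.03 -3.06]
```

Call:
{"fn": "move_arm", "kwargs": {"targets": "0 0 -0.7 0;0 0 -0.7 0;0 0 -0.6 0;0 0 -0.3 0;0 0 -0.3 0;0 0 -0.2 0;0 0 0 0"}}

```text
time_s: 6.75
tcp_pos: [0.5014, 0.1635, 0.0372]
ee_rot: [[0.98, 0.197, -0.001], [0.197, -0.98, -0.0], [-0.001, 0.0, -1.0]]
wrist_force: [-0.6, -0.3, -2.7]
gripper_width: 0.554
gripper_force: 30.0
```

```bash
python3 w.py -.125,.03; python3 - <<'E'
from h import *
s=capture("scene")["image"]; t=capture("top")["image"]
a=cv2.resize(s[145:205,170:245],(400,320),interpolation=cv2.INTER_CUBIC); b=cv2.resize(t[130:225,105:185],(390,463),interpolation=cv2.INTER_CUBIC)
m=np.zeros((470,800,3),np.uint8); m[:320,:400]=a; m[:463,405:795]=b
cv2.imwrite("pics/low.png",np.clip(m*1.5,0,255).astype(np.uint8))
E
```

```text
t 6.75 tcp [0.5014 0.1635 0.0372] s -0.125 n -0.0005 F [-0.6 -0.3 -2.7] w 48.2 yaw 11.339213148700344
-.125,.03 units [-0.    0.02 -0.29]
```

View pics/low.png

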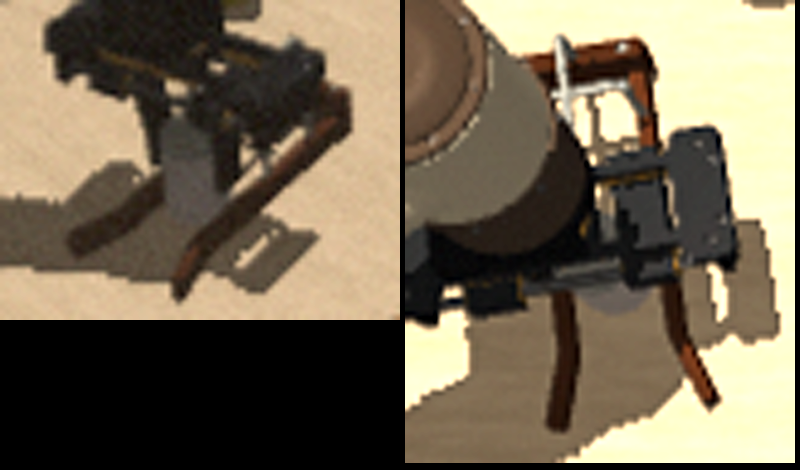

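The tin hangs between the rails (crop (190,190)) and isn't touching them. I'll lower it, slide it in a little and release it.

Call:
{"fn": "move_arm", "kwargs": {"targets": "0 0 -0.2 0;0 0 -0.1 0;0 0 0 0;0.3 0.06 0 0;0.3 0.06 0 0;0 0 0 0"}}

```text
time_s: 7.35
tcp_pos: [0.519, 0.1676, 0.0305]
ee_rot: [[0.98, 0.197, 0.003], [0.197, -0.98, 0.001], [0.003, -0.001, -1.0]]
wrist_force: [0.7, 0.5, -1.6]
gripper_width: 0.553
gripper_force: 30.0
```

Call:
{"fn": "move_arm", "kwargs": {"targets": "0 0 0 0;0 0 0 0;0 0 0 0;0 0 0 0", "gripper": 80}}

```text
time_s: 7.68
tcp_pos: [0.5165, 0.1666, 0.0303]
ee_rot: [[0.98, 0.197, 0.0], [0.197, -0.98, 0.0], [0.0, -0.0, -1.0]]
wrist_force: [0.2, 0.3, 0.4]
gripper_width: 0.771
gripper_force: 0.0
```

```bash
python3 w.py -.11,.03
```

```text
t 7.6833 tcp [0.5165 0.1666 0.0303] s -0.1096 n -0.0003 F [0.2 0.3 0.4] w 67.0 yaw 11.356777456636648
-.11,.03 units [-0.02  0.01 -0.01]
```

Call:
{"fn": "move_arm", "kwargs": {"targets": "0 0 0.7 0;0 0 1 0;0 0 1 0;0 0 1 0;0 -0.7 0.9 0;0.1 -1 0.2 0;0.1 -1 0 0;0.1 -1 0 0;0.1 -1 0 0;0.1 -1 0 0", "gripper": 87}}

```text
time_s: 8.52
tcp_pos: [0.5287, 0.023, 0.1504]
ee_rot: [[0.98, 0.197, 0.001], [0.197, -0.98, 0.0], [0.001, -0.0, -1.0]]
wrist_force: [-0.1, 0.5, -0.6]
gripper_width: 1.004
gripper_force: 0.0
```

Call:
{"fn": "move_arm", "kwargs": {"targets": "0.1 -1 0 0;0.1 -1 0 0;0.1 -1 0 0;0.1 -1 0 0;0.2 -1 0 0;0.2 -1 0 0;0.2 -1 0 0;0.2 -1 0 0;0 -1 0 0;0 -0.8 0 0"}}

```text
time_s: 9.35
tcp_pos: [0.5588, -0.2225, 0.15]
ee_rot: [[0.981, 0.196, -0.0], [0.196, -0.981, -0.0], [-0.0, 0.0, -1.0]]
wrist_force: [0.4, 0.0, 0.6]
gripper_width: 1.002
gripper_force: 0.0
```

Call:
{"fn": "move_arm", "kwargs": {"targets": "0 0 0 0;0 0 0 0"}}

```text
time_s: 9.52
tcp_pos: [0.5585, -0.2216, 0.1498]
ee_rot: [[0.981, 0.195, -0.0], [0.195, -0.981, 0.0], [-0.0, -0.0, -1.0]]
wrist_force: [-0.0, 0.4, 0.3]
gripper_width: 1.001
gripper_force: 0.0
```

Call:
{"fn": "move_arm", "kwargs": {"targets": "-0.06 0 -0.8 0;0 0 -0.9 0;0 0 -0.9 0;0 0 -0.8 0;0 0 -0.57 0;0 0 0 0"}}

```text
time_s: 10.02
tcp_pos: [0.555, -0.2192, 0.0476]
ee_rot: [[0.98, 0.197, -0.007], [0.197, -0.98, 0.002], [-0.006, -0.003, -1.0]]
wrist_force: [0.0, -0.3, -0.8]
gripper_width: 1.006
gripper_force: 0.0
```

Call:
{"fn": "move_arm", "kwargs": {"targets": "0 0 0 0;0 0 0 0;0 0 0 0;0 0 0 0;0 0 0 0;0 0 0 0;0 0 0 0;0 0 0 0;0 0 0 0;0 0 0 0", "gripper": 44}}

```text
time_s: 10.85
tcp_pos: [0.5578, -0.2212, 0.0513]
ee_rot: [[0.98, 0.197, 0.001], [0.197, -0.98, -0.0], [0.001, 0.001, -1.0]]
wrist_force: [0.4, -0.5, 2.6]
gripper_width: 0.546
gripper_force: 30.0
```

Call:
{"fn": "move_arm", "kwargs": {"targets": "0 0 0.5 0;0 0 1 0;0 0 1 0;0 0 1 0;0 0 0.5 0;0 0 0 0"}}

```text
time_s: 11.35
tcp_pos: [0.5591, -0.2212, 0.1539]
ee_rot: [[0.98, 0.197, 0.006], [0.197, -0.98, -0.001], [0.006, 0.002, -1.0]]
wrist_force: [-0.4, 0.6, -0.6]
gripper_width: 0.548
gripper_force: 30.0
```

```bash
python3 w.py -.17,.15
```

```text
t 11.35 tcp [ 0.5591 -0.2212  0.1539] s -0.1424 n -0.389 F [-0.4  0.6 -0.6] w 47.7 yaw 11.36132951925858
-.17,.15 units [-4.08 15.06 -0.15]
```

Call:
{"fn": "move_arm", "kwargs": {"targets": "-0.3 0.7 0 0;-0.3 1 0 0;-0.3 1 0 0;-0.3 1 0 0;-0.3 1 0 0;-0.3 1 0 0;-0.3 1 0 0;-0.3 1 0 0;-0.3 1 0 0;-0.3 1 0 0"}}

```text
time_s: 12.18
tcp_pos: [0.4806, 0.0225, 0.149]
ee_rot: [[0.981, 0.196, -0.003], [0.196, -0.981, -0.0], [-0.003, -0.0, -1.0]]
wrist_force: [0.6, 0.9, -1.2]
gripper_width: 0.554
gripper_force: 30.0
```

Call:
{"fn": "move_arm", "kwargs": {"targets": "-0.3 1 0 0;-0.3 1 0 0;-0.3 1 0 0;-0.2 1 0 0;-0.1 1 0 0;0 0.35 0 0;0 0 0 0;0 0 0 0"}}

```text
time_s: 12.85
tcp_pos: [0.4516, 0.155, 0.1496]
ee_rot: [[0.98, 0.197, -0.002], [0.197, -0.98, -0.001], [-0.003, 0.001, -1.0]]
wrist_force: [0.3, -1.3, -1.3]
gripper_width: 0.556
gripper_force: 30.0
```

```bash
python3 w.py -.17,.031
```

```text
t 12.85 tcp [0.4516 0.155  0.1496] s -0.1755 n 0.0008 F [ 0.3 -1.3 -1.3] w 48.4 yaw 11.376197363277113
-.17,.031 units [ 0.22  0.01 -4.74]
```

Call:
{"fn": "move_arm", "kwargs": {"targets": "0.1 0 -0.7 0;0 0 -0.9 0;0 0 -0.9 0;0 0 -0.8 0;0 0 -0.6 0;0 0 -0.4 0;0 0 -0.3 0;0 0 -0.12 0;0 0 0 0"}}

```text
time_s: 13.6
tcp_pos: [0.4547, 0.1544, 0.0322]
ee_rot: [[0.981, 0.196, -0.001], [0.196, -0.981, -0.001], [-0.002, 0.001, -1.0]]
wrist_force: [0.4, -0.0, -0.6]
gripper_width: 0.555
gripper_force: 30.0
```

```bash
python3 w.py -.107,.0305
```

```text
t 13.6 tcp [0.4547 0.1544 0.0322] s -0.1726 n -0.0004 F [ 0.4 -0.  -0.6] w 48.3 yaw 11.279696351014923
-.107,.0305 units [ 2.57  0.52 -0.07]
```

Call:
{"fn": "move_arm", "kwargs": {"targets": "0.2 0.04 -0.05 0;0.3 0.06 0 0;0.3 0.06 0 0;0.3 0.06 0 0;0.3 0.06 0 0;0.3 0.06 0 0;0.3 0.06 0 0;0.3 0.06 0 0;0.2 0.05 0 0;0 0 0 0"}}

```text
time_s: 14.43
tcp_pos: [0.5192, 0.1687, 0.0316]
ee_rot: [[0.98, 0.197, 0.002], [0.197, -0.98, 0.001], [0.002, -0.0, -1.0]]
wrist_force: [-0.2, -0.4, -1.4]
gripper_width: 0.556
gripper_force: 30.0
```

Call:
{"fn": "move_arm", "kwargs": {"targets": "0 0 0 0;0 0 0 0;0 0 0 0;0 0 0 0", "gripper": 80}}

```text
time_s: 14.77
tcp_pos: [0.5175, 0.1682, 0.0318]
ee_rot: [[0.98, 0.197, 0.001], [0.197, -0.98, 0.0], [0.001, -0.0, -1.0]]
wrist_force: [0.7, 0.3, 0.8]
gripper_width: 0.772
gripper_force: 0.0
```

```bash
python3 w.py -.107,.0305
```

```text
t 14.7667 tcp [0.5175 0.1682 0.0318] s -0.1083 n 0.0011 F [0.7 0.3 0.8] w 67.2 yaw 11.363821802009083
-.107,.0305 units [ 0.06 -0.03 -0.05]
```

Call:
{"fn": "move_arm", "kwargs": {"targets": "0 0 0.8 0;0 0 1 0;0 0 1 0;0 0 1 0;0 -0.7 0.9 0;-0.1 -1 0 0;-0.15 -1 0 0;-0.15 -1 0 0;-0.15 -1 0 0;-0.15 -1 0 0", "gripper": 80}}

```text
time_s: 15.6
tcp_pos: [0.4995, 0.0246, 0.1494]
ee_rot: [[0.98, 0.197, 0.001], [0.197, -0.98, 0.0], [0.001, -0.0, -1.0]]
wrist_force: [-0.3, 0.7, -0.2]
gripper_width: 0.918
gripper_force: 0.0
```

Call:
{"fn": "move_arm", "kwargs": {"targets": "-0.15 -1 0 0;-0.15 -1 0 0;-0.15 -1 0 0;-0.15 -1 0 0;-0.15 -1 0 0;-0.15 -1 0 0;-0.15 -1 0 0;-0.15 -1 0 0;-0.15 -1 0 0;-0.15 -1 0 0", "gripper": 0}}

```text
time_s: 16.43
tcp_pos: [0.4621, -0.2255, 0.1494]
ee_rot: [[0.98, 0.197, 0.001], [0.197, -0.98, -0.0], [0.001, 0.0, -1.0]]
wrist_force: [-0.2, 0.0, -0.5]
gripper_width: 0.247
gripper_force: 0.0
```

Call:
{"fn": "move_arm", "kwargs": {"targets": "-0.14 -1 0 0;0 -1 0 0;0 -1 0 0;0 -1 0 0;0 -0.2 0 0;0 0 0 0;0 0 0 0"}}

```text
time_s: 17.02
tcp_pos: [0.4586, -0.329, 0.1488]
ee_rot: [[0.981, 0.196, -0.0], [0.196, -0.981, 0.0], [-0.0, -0.001, -1.0]]
wrist_force: [-0.3, 0.3, 0.2]
gripper_width: 0.008
gripper_force: 0.0
```

```bash
python3 w.py; python3 - <<'E'
from h import *
s=capture("scene")["image"]; t=capture("top")["image"]
a=cv2.resize(s[145:270,170:330],(512,400),interpolation=cv2.INTER_CUBIC)
b=cv2.resize(t[130:225,105:185],(280,333),interpolation=cv2.INTER_CUBIC)
m=np.zeros((400,800,3),np.uint8); m[:400,:512]=a; m[:333,518:798]=b
cv2.imwrite("pics/press.png",np.clip(m*1.5,0,255).astype(np.uint8))
E
```

```text
t 17.0167 tcp [ 0.4586 -0.329   0.1488] s -0.2619 n -0.4755 F [-0.3  0.3  0.2] w 0.7 yaw 11.313023631219432
```

View pics/press.png

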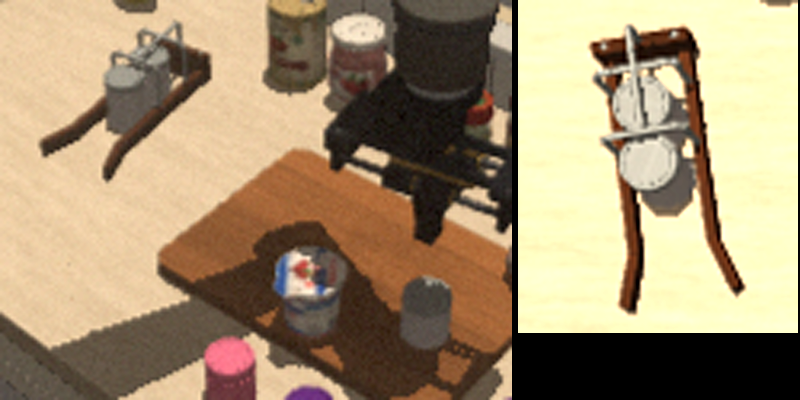

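The picture shows both tall tins upright in the lane (crop (640,100), (648,160)). The gripper's tip at (428,240) is over the short tin at (428,290). I'll press the lid.

Call:
{"fn": "move_arm", "kwargs": {"targets": "0 -0.06 -0.8 0;0 0 -0.9 0;0 0 -0.8 0;0 0 -0.3 0;0 0 0 0;0 0 0 0"}}

```text
time_s: 17.62
tcp_pos: [0.4595, -0.3305, 0.0796]
ee_rot: [[0.98, 0.198, 0.0], [0.198, -0.98, -0.001], [0.0, 0.001, -1.0]]
wrist_force: [-0.1, 0.8, 0.9]
gripper_width: 0.006
gripper_force: 0.0
```

Call:
{"fn": "move_arm", "kwargs": {"targets": "0 0 -0.1 0;0 0 -0.1 0;0 0 -0.1 0;0 0 0 0"}}

```text
time_s: 17.95
tcp_pos: [0.4599, -0.3311, 0.0725]
ee_rot: [[0.98, 0.197, 0.002], [0.197, -0.98, -0.001], [0.002, 0.001, -1.0]]
wrist_force: [0.1, 1.3, 2.4]
gripper_width: 0.001
gripper_force: 1.6
```

Call:
{"fn": "move_arm", "kwargs": {"targets": "0 0 -0.1 0;0 0 -0.1 0;0 0 0 0;0 0 0 0"}}

```text
time_s: 18.28
tcp_pos: [0.46, -0.3312, 0.0693]
ee_rot: [[0.98, 0.198, 0.002], [0.198, -0.98, -0.002], [0.002, 0.002, -1.0]]
wrist_force: [-1.8, 4.3, 13.1]
gripper_width: 0.006
gripper_force: 6.7
```

Call:
{"fn": "move_arm", "kwargs": {"targets": "0 0 -0.1 0;0 0 -0.06 0;0 0 0 0;0 0 0 0"}}

```text
time_s: 18.62
tcp_pos: [0.4601, -0.3314, 0.0691]
ee_rot: [[0.98, 0.199, 0.003], [0.199, -0.98, -0.003], [0.002, 0.003, -1.0]]
wrist_force: [-7.5, 9.5, 33.1]
gripper_width: 0.005
gripper_force: 16.6
```

The hard stop at 0.069 m with 33 N means the lid is fully down. I'll regrip the tin on its side.

Call:
{"fn": "move_arm", "kwargs": {"targets": "0 0 0.3 0;0 0 0.7 0;0 0 0.7 0;0 0 0.4 0;0 0 0 0;0 0 0 0;0 0 0 0;0 0 0 0", "gripper": 87}}

```text
time_s: 19.28
tcp_pos: [0.4581, -0.3306, 0.1137]
ee_rot: [[0.981, 0.196, -0.002], [0.196, -0.981, 0.001], [-0.002, -0.002, -1.0]]
wrist_force: [0.6, 0.1, 0.5]
gripper_width: 0.522
gripper_force: 0.0
```

```bash
python3 w.py
```

```text
t 19.2833 tcp [ 0.4581 -0.3306  0.1137] s -0.2626 n -0.4769 F [0.6 0.1 0.5] w 45.4 yaw 11.32751512622284
```

Call:
{"fn": "move_arm", "kwargs": {"targets": "0 0 0 0;0 0 0 0;0 0 0 0;0 0 0 0;0 0 0 0;0 0 0 0"}}

```text
time_s: 19.78
tcp_pos: [0.459, -0.3309, 0.115]
ee_rot: [[0.98, 0.197, -0.0], [0.197, -0.98, 0.0], [-0.0, -0.0, -1.0]]
wrist_force: [-0.3, -0.2, -0.5]
gripper_width: 0.961
gripper_force: 0.0
```

Call:
{"fn": "move_arm", "kwargs": {"targets": "0 0 -0.7 0;0 0 -0.8 0;0 0 -0.7 0;0 0 -0.38 0;0 0 0 0"}}

```text
time_s: 20.2
tcp_pos: [0.4575, -0.3302, 0.0484]
ee_rot: [[0.981, 0.196, -0.004], [0.196, -0.981, 0.002], [-0.004, -0.003, -1.0]]
wrist_force: [0.6, -0.5, -1.0]
gripper_width: 1.002
gripper_force: 0.0
```

Call:
{"fn": "move_arm", "kwargs": {"targets": "0 0 0 0;0 0 0 0;0 0 0 0;0 0 0 0;0 0 0 0;0 0 0 0;0 0 0 0;0 0 0 0;0 0 0 0;0 0 0 0", "gripper": 44}}

```text
time_s: 21.03
tcp_pos: [0.4592, -0.3311, 0.0509]
ee_rot: [[0.98, 0.197, 0.001], [0.197, -0.98, -0.0], [0.0, 0.001, -1.0]]
wrist_force: [-0.4, -1.0, 2.9]
gripper_width: 0.552
gripper_force: 30.0
```

Call:
{"fn": "move_arm", "kwargs": {"targets": "0 0 0.5 0;0 0 1 0;0 0 1 0;0 0 1 0;0 0 0.5 0;0 0 0 0"}}

```text
time_s: 21.53
tcp_pos: [0.4606, -0.3316, 0.1536]
ee_rot: [[0.98, 0.197, 0.006], [0.197, -0.98, -0.003], [0.005, 0.004, -1.0]]
wrist_force: [-0.2, -0.1, -1.4]
gripper_width: 0.55
gripper_force: 30.0
```

```bash
python3 w.py -.185,.15
```

```text
t 21.5333 tcp [ 0.4606 -0.3316  0.1536] s -0.2604 n -0.4784 F [-0.2 -0.1 -1.4] w 47.9 yaw 11.369667125800584
-.185,.15 units [-0.73 19.36 -0.14]
```

Call:
{"fn": "move_arm", "kwargs": {"targets": "0 0.7 0 0;0 1 0 0;0 1 0 0;0 1 0 0;0 1 0 0;0 1 0 0;-0.1 1 0 0;-0.1 1 0 0;-0.1 1 0 0;-0.1 1 0 0"}}

```text
time_s: 22.37
tcp_pos: [0.4475, -0.0872, 0.1489]
ee_rot: [[0.981, 0.196, -0.003], [0.196, -0.981, 0.0], [-0.003, -0.001, -1.0]]
wrist_force: [0.3, 0.7, -0.3]
gripper_width: 0.552
gripper_force: 30.0
```

Call:
{"fn": "move_arm", "kwargs": {"targets": "-0.1 1 0 0;-0.1 1 0 0;-0.1 1 0 0;0 1 0 0;0 1 0 0;0 1 0 0;0 1 0 0;0 1 0 0;0 1 0 0;0 0.6 0 0"}}

```text
time_s: 23.2
tcp_pos: [0.4406, 0.1532, 0.149]
ee_rot: [[0.98, 0.198, -0.002], [0.198, -0.98, -0.001], [-0.002, 0.0, -1.0]]
wrist_force: [-0.6, -0.1, -1.6]
gripper_width: 0.554
gripper_force: 30.0
```

Call:
{"fn": "move_arm", "kwargs": {"targets": "0 0 0 0;0 0 0 0;0 0 0 0"}}

```text
time_s: 23.45
tcp_pos: [0.4406, 0.1508, 0.1494]
ee_rot: [[0.981, 0.196, -0.002], [0.196, -0.981, -0.001], [-0.003, 0.001, -1.0]]
wrist_force: [0.3, -0.2, -0.3]
gripper_width: 0.551
gripper_force: 30.0
```

```bash
python3 w.py -.185,.031
```

```text
t 23.45 tcp [0.4406 0.1508 0.1494] s -0.1872 n -0.0012 F [ 0.3 -0.2 -0.3] w 47.9 yaw 11.32334792005543
-.185,.031 units [ 0.08  0.07 -4.74]
```

Call:
{"fn": "move_arm", "kwargs": {"targets": "0 0.05 -0.7 0;0 0 -0.9 0;0 0 -0.9 0;0 0 -0.8 0;0 0 -0.6 0;0 0 -0.4 0;0 0 -0.3 0;0 0 -0.1 0;0 0 0 0"}}

```text
time_s: 24.2
tcp_pos: [0.4413, 0.1521, 0.0326]
ee_rot: [[0.981, 0.196, -0.001], [0.196, -0.981, -0.001], [-0.001, 0.001, -1.0]]
wrist_force: [-0.6, 0.1, -1.7]
gripper_width: 0.55
gripper_force: 30.0
```

```bash
python3 w.py -.127,.031
```

```text
t 24.2 tcp [0.4413 0.1521 0.0326] s -0.1862 n -0.0001 F [-0.6  0.1 -1.7] w 47.8 yaw 11.292609687066147
-.127,.031 units [ 2.32  0.46 -0.06]
```

Call:
{"fn": "move_arm", "kwargs": {"targets": "0.2 0.04 -0.04 0;0.3 0.06 0 0;0.3 0.06 0 0;0.3 0.06 0 0;0.3 0.06 0 0;0.3 0.06 0 0;0.2 0.04 0 0;0.1 0.02 0 0;0 0 0 0"}}

```text
time_s: 24.95
tcp_pos: [0.4923, 0.1631, 0.0319]
ee_rot: [[0.98, 0.197, 0.001], [0.197, -0.98, 0.0], [0.001, -0.0, -1.0]]
wrist_force: [-0.2, -0.6, -1.0]
gripper_width: 0.546
gripper_force: 30.0
```

Call:
{"fn": "move_arm", "kwargs": {"targets": "0.1 0.02 0 0;0.1 0.02 0 0;0.05 0.01 0 0;0 0 0 0;0 0 0 0"}}

```text
time_s: 25.37
tcp_pos: [0.4981, 0.1643, 0.032]
ee_rot: [[0.98, 0.197, 0.001], [0.197, -0.98, 0.0], [0.001, -0.0, -1.0]]
wrist_force: [-1.0, -1.0, -1.6]
gripper_width: 0.546
gripper_force: 30.0
```

```bash
python3 w.py -.127,.031
```

```text
t 25.3667 tcp [0.4981 0.1643 0.032 ] s -0.1281 n 0.001 F [-1.  -1.  -1.6] w 47.5 yaw 11.353941671641488
-.127,.031 units [ 0.05 -0.03 -0.04]
```

Creep forward until the stop pushes back.

Call:
{"fn": "move_arm", "kwargs": {"targets": "0.1 0.02 0 0;0.05 0.01 0 0;0 0 0 0;0 0 0 0"}}

```text
time_s: 25.7
tcp_pos: [0.5018, 0.165, 0.0321]
ee_rot: [[0.98, 0.197, 0.001], [0.197, -0.98, 0.0], [0.001, -0.0, -1.0]]
wrist_force: [-1.3, 0.8, -0.9]
gripper_width: 0.55
gripper_force: 30.0
```

Call:
{"fn": "move_arm", "kwargs": {"targets": "0.06 0.01 0 0;0.06 0.01 0 0;0 0 0 0;0 0 0 0"}}

```text
time_s: 26.03
tcp_pos: [0.5046, 0.1653, 0.032]
ee_rot: [[0.98, 0.197, 0.0], [0.197, -0.98, 0.0], [0.0, 0.0, -1.0]]
wrist_force: [-2.4, -1.0, -1.0]
gripper_width: 0.548
gripper_force: 30.0
```

```bash
python3 w.py -.127,.031
```

```text
t 26.0333 tcp [0.5046 0.1653 0.032 ] s -0.1215 n 0.0008 F [-2.4 -1.  -1. ] w 47.7 yaw 11.342590624459042
-.127,.031 units [-0.21 -0.07 -0.04]
```

Call:
{"fn": "move_arm", "kwargs": {"targets": "0.06 0.01 0 0;0.06 0.01 0 0;0 0 0 0;0 0 0 0"}}

```text
time_s: 26.37
tcp_pos: [0.5049, 0.1648, 0.0315]
ee_rot: [[0.981, 0.196, -0.005], [0.196, -0.981, -0.002], [-0.006, 0.001, -1.0]]
wrist_force: [-8.4, -0.2, 2.4]
gripper_width: 0.546
gripper_force: 30.0
```

Call:
{"fn": "move_arm", "kwargs": {"targets": "0.06 0.01 0 0;0.06 0.01 0 0;0 0 0 0;0 0 0 0"}}

```text
time_s: 26.7
tcp_pos: [0.5051, 0.1642, 0.0309]
ee_rot: [[0.981, 0.195, -0.011], [0.195, -0.981, -0.005], [-0.012, 0.003, -1.0]]
wrist_force: [-13.0, 0.4, 4.8]
gripper_width: 0.547
gripper_force: 30.0
```

```bash
python3 w.py -.127,.031;  python3 - <<'E'
from h import *
s=capture("scene")["image"]; t=capture("top")["image"]
a=cv2.resize(s[145:205,170:245],(400,320),interpolation=cv2.INTER_CUBIC); b=cv2.resize(t[130:225,105:185],(390,463),interpolation=cv2.INTER_CUBIC)
m=np.zeros((470,800,3),np.uint8); m[:320,:400]=a; m[:463,405:795]=b
cv2.imwrite("pics/home.png",np.clip(m*1.5,0,255).astype(np.uint8))
E
```

```text
t 26.7 tcp [0.5051 0.1642 0.0309] s -0.1212 n -0.0005 F [-13.    0.4   4.8] w 47.5 yaw 11.26655260134456
-.127,.031 units [-0.23 -0.03  0.  ]
```

View pics/home.png

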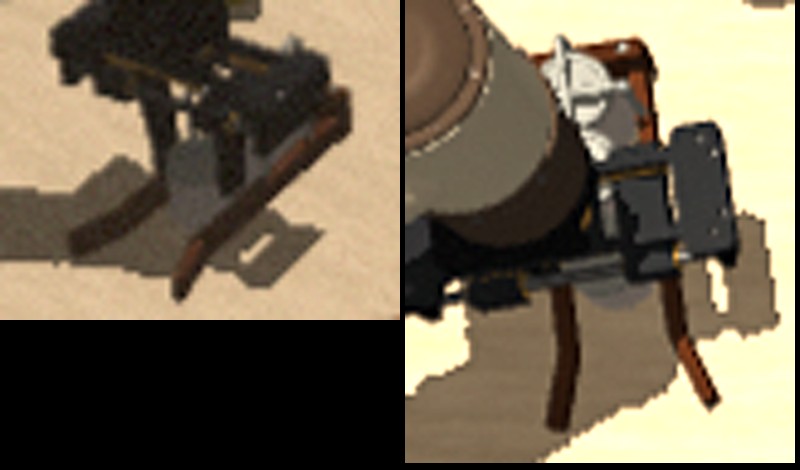

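All three tins are in file (crop (575,80), (600,130), (615,295)), with 13 N of reaction from the stop. I'll relax the preload, release and clear the arm.

Call:
{"fn": "move_arm", "kwargs": {"targets": "-0.15 -0.03 0 0;0 0 0 0;0 0 0 0"}}

```text
time_s: 27.05
tcp_pos: [0.5049, 0.1647, 0.0315]
ee_rot: [[0.981, 0.196, -0.004], [0.196, -0.981, -0.002], [-0.004, 0.001, -1.0]]
wrist_force: [-6.1, -0.5, -0.2]
gripper_width: 0.549
gripper_force: 30.0
```

Call:
{"fn": "move_arm", "kwargs": {"targets": "0 0 0 0;0 0 0 0;0 0 0 0;0 0 0 0;0 0 0 0;0 0 0 0", "gripper": 80}}

```text
time_s: 27.55
tcp_pos: [0.5073, 0.1659, 0.0323]
ee_rot: [[0.98, 0.197, 0.001], [0.197, -0.98, 0.001], [0.001, -0.0, -1.0]]
wrist_force: [0.2, 0.0, 0.1]
gripper_width: 0.879
gripper_force: 0.0
```

Call:
{"fn": "move_arm", "kwargs": {"targets": "0 0 0.4 0;0 0 0.8 0;0 0 1 0;0 0 1 0;0 -0.5 1 0;0 -1 0 0;0 -1 0 0;0 -1 0 0;0 -1 0 0;0 -1 0 0"}}

```text
time_s: 28.38
tcp_pos: [0.5068, 0.027, 0.1381]
ee_rot: [[0.98, 0.197, 0.002], [0.197, -0.98, 0.0], [0.002, -0.0, -1.0]]
wrist_force: [0.9, 0.3, -0.4]
gripper_width: 0.923
gripper_force: 0.0
```

Call:
{"fn": "move_arm", "kwargs": {"targets": "0 -1 0 0;0 -1 0 0;0 -1 0 0;0 -1 0 0;0 0 0 0"}}

```text
time_s: 28.8
tcp_pos: [0.5065, -0.0748, 0.1378]
ee_rot: [[0.981, 0.193, 0.001], [0.193, -0.981, -0.0], [0.001, 0.001, -1.0]]
wrist_force: [0.1, 0.2, -0.0]
gripper_width: 0.922
gripper_force: 0.0
```

```bash
python3 w.py;  python3 - <<'E'
from h import *
s=capture("scene")["image"]; t=capture("top")["image"]
a=cv2.resize(s[145:205,170:245],(400,320),interpolation=cv2.INTER_CUBIC); b=cv2.resize(t[130:225,105:185],(390,463),interpolation=cv2.INTER_CUBIC)
m=np.zeros((470,800,3),np.uint8); m[:320,:400]=a; m[:463,405:795]=b
cv2.imwrite("pics/end.png",np.clip(m*1.5,0,255).astype(np.uint8))
E
```

```text
t 28.8 tcp [ 0.5065 -0.0748  0.1378] s -0.1659 n -0.2353 F [ 0.1  0.2 -0. ] w 80.2 yaw 11.133079581259794
```

View pics/end.png

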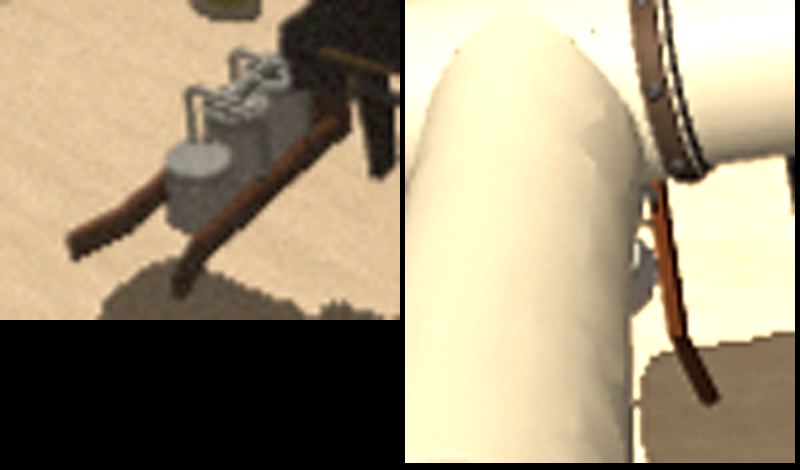

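The scene crop shows the three tins in file: short tin outermost with its lid top at (198,160), tall ones behind. The arm hides the top view, so I'll swing clear and measure.

Call:
{"fn": "move_arm", "kwargs": {"targets": "0 -1 0 0;0 -1 0 0;0 -1 0 0;0 -1 0 0;0 -1 0 0;0 -1 0 0;0 -1 0 0;0 -1 0 0;0 0 0 0"}}

```text
time_s: 29.65
tcp_pos: [0.5074, -0.2741, 0.1373]
ee_rot: [[0.981, 0.195, 0.001], [0.195, -0.981, -0.001], [0.001, 0.001, -1.0]]
wrist_force: [0.0, 0.1, -0.5]
gripper_width: 0.912
gripper_force: 0.0
```

```bash
python3 - <<'E'
from h import *
s=capture("scene"); t=capture("top")
O=np.array([.624,.188]); a=np.radians(11.1); e=np.array([np.cos(a),np.sin(a)]); n=np.array([-e[1],e[0]])
for sd,z in((-.125,.048),(-.075,.066),(-.025,.066)): print(sd,"exp top px",np.round(proj(t,np.r_[O+sd*e,z]),1),"scene",np.round(proj(s,np.r_[O+sd*e,z]),1))
d=onz(s,206.7,174.6,.048)[:2]-O; print("short from scene s,n",d@e,d@n)
b=cv2.resize(t["image"][130:220,105:185],(533,600),interpolation=cv2.INTER_CUBIC)
for sd,z in((-.125,.048),(-.075,.066),(-.025,.066)):
    u,v=proj(t,np.r_[O+sd*e,z]); cv2.circle(b,(int((u-105+.5)*6.667),int((v-130+.5)*6.667)),4,(0,0,255),1)
cv2.imwrite("pics/end2.png",b)
E
```

```text
-0.125 exp top px [144.6 183.1] scene [205.8 174.9]
-0.075 exp top px [140.8 165. ] scene [213.1 164.5]
-0.025 exp top px [138.6 148.6] scene [220.5 158.2]
short from scene s,n -0.1215832360081023 -0.001954366344110259
```

View pics/end2.png

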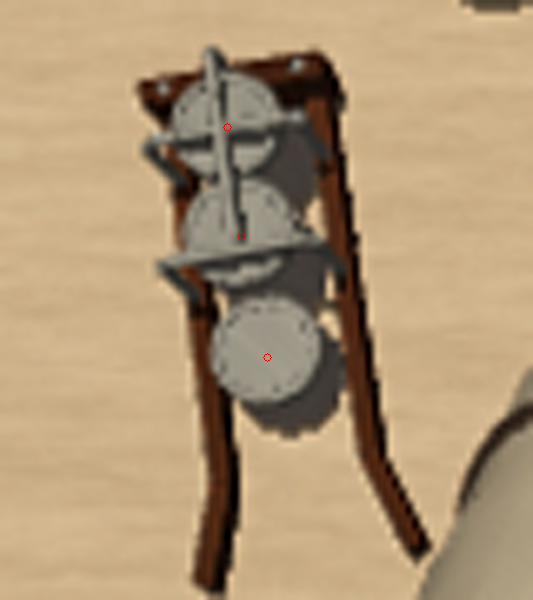

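The top crop shows the lids at (226,124), (241,230) and (266,350), each within about 3 mm of its home mark. The file is home and the lid is down, so I'll hand in.

```bash
python3 -c "
from station import *
print(finish_job())"
```

```text
the job is handed in; nothing more can be done
None
```

The job is handed in at about 30 s of the 72 s limit: both tall tins and then the short tin are pushed home against the stop with the lid pressed down, each lid within about 3 mm of its expected home spot in the last picture, and no verdict was returned.

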